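Open the UV steriliser by its hidden catch and load the instrument rack

TASK

Load the steel instrument rack into the UV steriliser. Its lid is shut: feel along the finger channel under the lid's front lip until you drop into the hidden recess and press in the catch there, so that the lid springs up; then carry the rack over level and lower it onto the two pins inside until it stands fully down on the chamber floor before you let go. Leave the lid up, and leave everything else on the counter where it stands.

Things in the scene. Friction and masses are not known exactly. Their poses are not given: they have to be found in the camera images.
- steriliser: White UV steriliser, fixed, its front (own -x side) turned to the robot's right. 350 mm wide (y), x -118 to +140, 112 high with lid shut. Origin: on the counter, mid-width. The front slopes at 45 degrees from (x -60, z 100) to (x -120, z 40). Chamber, open on top when the lid is up: inside x -32 to +130, y -165 to +165, floor z 15, rim z 100.
- channel (a point): Middle of the floor of the finger channel across the sloped front (steriliser x -91.1, y 0, z 68.9; axes as the steriliser). Floor normal (-0.707, 0, 0.707). The channel runs along y, -77 to +77, is 36 mm wide on the slope, and 4 mm deep between rails. One recess in it, 48 mm along y and full width, is centred somewhere in y -45 to +45: not measured, must be felt.
- catch (a joint): Travel (m) of the sprung catch plate, which fills the bottom of the recess 14 mm below the channel floor, parallel to it. 0 at rest, 0.008 fully in; moves into the slope along (0.707, 0, -0.707). 2.2 N starts it, 6.6 N takes it fully in; the lid is let go by 7 mm. Springs back.
- lid_lip (a point): Lower front edge of the lid, mid-width; shut: steriliser x -90, z 100 mm. Moves with the lid (axes as the steriliser when shut). The lip juts out above the channel, so a tool can reach into the recess only when leaning back, away from the front (to the steriliser's -x), some 25 to 50 degrees from vertical.
- lid (a joint): Angle of the lid (rad): 0 shut and latched, 1.72 fully up. White frame with amber window, 354 mm wide, 234 deep, 12 thick, hinged along y at the steriliser's x 138, z 100. Once the catch is pressed a spring raises it in a few seconds, with about 3 N at the lip, and holds it up; a hand in its way stops it.
- seat (a point): On the chamber floor midway between two upright pins (steriliser x 49, y 0, z 15 mm; axes as the steriliser). The pins stand at y -72 and +72 from here: 10 mm in diameter, 30 high, the top 8 mm tapered to 3 mm.
- rack: Steel instrument rack, 0.3 to 0.55 kg, loose. Plate 90 (x) by 180 (y) by 5 mm, 12 mm up on skids at its short ends. Origin: middle, at the skids' underside. Holes 14 mm in diameter at y -72 and +72. Handle: level bar along y over the middle, 100 long, 12 thick, z 62 to 78, posts at y -41, +41. Seated: origin on point seat, y along the steriliser's y, either way.
- bowl: Bystander: stainless steel bowl, 124 mm across, 55 mm high. Origin under its centre.
- foam_bottle: Bystander: white foam pump bottle, 42 mm across, 157 mm high. Origin under its centre.
- spatula_jar: Bystander: clear jar of wooden spatulas, 68 mm across, about 135 mm high. Origin under its centre.
- cream_jar: Bystander: white cream jar with metal cap, 68 mm across, 50 mm high. Origin under its centre.
- toner: Bystander: amber bottle with black cap, 52 mm across, 130 mm high. Origin under its centre.
- pad_tray: Bystander: clear shallow tray 100 by 150 by 22 mm. Origin under its centre.
- mask_brush: Bystander: flat mask brush with wooden handle, 150 mm long, lying on the counter. Origin under it.
There are look-alikes about, which are no part of the job. What is shaped like the rack but orange or red is not meant.

How it is judged:
By the outcome, as a careful person would: the job done as asked, in the order asked, and still so for the second after the job is handed in, with the robot touching nothing.
It also fails if it takes over 58 s, if anything falls off the work surface, if the arm or the gripper's body presses on something with over 40 N, if the wrist force passes 120 N, or if a joint passes its speed limit or range.

ROBOT

A 6-joint arm with a two-finger parallel gripper is mounted at the origin on the work surface. World frame = base frame: x ahead of the robot, y to its left, z up, the work surface at z = 0. Lengths are in m, angles in rad, forces in N, time in s.
With the tool pointing down it reaches from about 0.4 to 0.825 m from the base axis. Payload 7 kg.
Tool frame: the origin (TCP) lies midway between the tips of the shut fingers; the grasp point (between the pads) lies 19 mm behind it (manip.grasp_offset is the z of the grasp point in the tool frame, in m); z points along the fingers, y is the line along which they close (so a half turn about z gives the same grasp; the last joint's range is limited). The gripper opens to 85 mm and grips with 20 to 120 N. Pads are 22 mm wide; open, the fingers measure 114 mm over their backs; the gripper's body (76 mm by 85 mm) begins 54 mm behind the grasp point. The pads swing forward as they close: fully open they stand 13 mm farther back than shut.
Start: joints at [1.483, 0.359, 0.012, 0, -1.224, -0.288], TCP at [0.248, 0.628, 0.231] pointing down, gripper open.
Joint ranges: [-3.07, 3.07], [-1.43, 2.12], [-1.02, 1.25], [-3.03, 1.67], [-3.05, -0], [-3.03, 3.03]. Speed limits (rad/s): [2.39, 2.39, 3.01, 3.14, 3.14, 3.14].

INTERFACE

Orientations are given as a unit quaternion [x, y, z, w].
In Python, from workcell import manip gives the robot as it stands.
- The arm moves only by the tool move_arm, never from a script. Its argument "series" is a list of rows, each an object of numbers: "tx", "ty", "tz": the shift along the tool's x, y, z each as a share of 200 mm, from -1 to 1; "rx", "ry", "rz": the turn, a rotation vector about the tool's x, y, z each as a share of pi/2 rad, from -1 to 1; "hand": the opening, from 0 (shut) to 1 (fully open). In form: [{"tx": .., "ty": .., "tz": .., "rx": .., "ry": .., "rz": .., "hand": ..}, ...]. A call has 1 to 8 rows; each row is the pose to reach, as a shift and turn from the pose commanded when the call began, along the tool's axes at that moment; what a row does not reach only later rows make up. A row lasts 1/12 s, in which the tool goes at most 41.7 mm and 7.16 degrees, less where a joint would pass 70% of its speed; a pose out of reach is approached as far as the arm can. A call with a number of a shift or a turn outside -1 to 1 is refused whole. A call with a gripper value outside its range is refused whole. The fingers move at their own pace and stop on an object; "squeeze" is the grip in N (left out, the last holds). Time passes only in rows, so rows that repeat a pose let the fingers close. It gives the time, the measured TCP pose, the force, the opening and the grip force at its end, in the units of the state.
- manip.get_state(): the state, without advancing time (a new reading comes with each control period).
- manip.snapshot(name): name is "scene" or "top" or "wrist"; returns a dict with "frame" (480x640x3 uint8, red, green, blue), "z_map" (480x640 float32, m along the optical axis (not along the pixel's ray), 0 where there is no reading), "mtx" (3x3 intrinsics, pixels), "R" (3x3) and "t" (3): a world point X has camera coordinates R X + t; the wrist camera has in their place "mount" (4x4, takes a point from camera to tool coordinates, whose origin is the TCP and whose axes are the flange's). Camera axes: x right, y down, z forward; pixel columns grow to the right and rows downward; lengths in m; the calibration is good to about 2 mm. The wrist camera is an equidistant fisheye: a pixel r from the principal point sees the ray r / f radians off the axis. A picture is of the moment at which its call begins: read the wrist's pose just before it.
- manip.job_done(): hands the job in; it is judged then, once.
The state is a dict: "time": time; "q": joint angles; "qvel": joint speeds; "joint_efforts": joint torques, N m; "ee_pos": TCP position; "tool_rot": TCP orientation; "force": force on the tool from outside, world axes, zero at the start; "moment": the same for the moment, N m; "finger_gap": opening from 0.0 (shut) to 1.0 (fully open); "gripper_force": force on a finger pad.
Only numpy, scipy, OpenCV 4.12 (cv2) and the standard library are available. Lean on these libraries where they do the work, as an engineer would, in place of code of your own. Each camera call takes 0.05 s, during which the arm holds its last target. There are 200 camera calls.

## Working session

There is one attempt and no reset: what is moved stays moved. The work goes in short steps, Python scripts to look and compute and a tool call to move; the robot and the scene stay as the last step left them, time stands still between calls to the robot, and variables do not carry over. Pictures are saved under pics/ and viewed, at most 10 in all, crops included, and the job is handed in when it is done.

Besides the shell and the picture viewer there is one more tool, called after "Request:" as a command line: name --argument value ..., lists and objects as JSON in quotes. move_arm: Moves the arm, as the interface text tells. Shift numbers are shares of 200 mm and turn numbers shares of pi/2 rad, none past 1 either way. Its arguments: {"type":"object","properties":{"series":{"type":"array","items":{"type":"object","properties":{"tx":{"type":"number"},"ty":{"type":"number"},"tz":{"type":"number"},"rx":{"type":"number"},"ry":{"type":"number"},"rz":{"type":"number"},"hand":{"type":"number"}}}},"squeeze":{"type":"number"}},"required":["series"]}

```bash
ls; mkdir -p pics; python3 - <<'E'
from workcell import manip
import cv2,numpy as np
s=manip.get_state();print(s)
for n in("scene","top"):
    d=manip.snapshot(n);cv2.imwrite(f"pics/{n}0.png",d["frame"][:,:,::-1]);np.savez(f"{n}0.npz",**d)
    print(n,d["mtx"],d["R"],d["t"])
print(manip.grasp_offset)
E
```

```text
pics
{'time': 0.0, 'q': array([ 1.48307739e+00,  3.59376626e-01,  1.10502348e-02, -3.73487279e-04,
       -1.22408651e+00, -2.88073491e-01]), 'qvel': array([-0.0007907 , -0.00025666,  0.00090865,  0.00068391, -0.00179056,
       -0.00126299]), 'joint_efforts': array([-1.25749950e-03, -5.83322668e+01,  2.93426961e+01,  6.93699092e+00,
       -6.06742004e-03, -1.45584835e-05]), 'ee_pos': array([0.24758773, 0.62742995, 0.23036235]), 'tool_rot': array([ 9.82387163e-01, -1.86854966e-01, -9.38634492e-05,  8.21793439e-04]), 'force': array([-0.14607537,  0.19754896,  0.21541792]), 'moment': array([-0.05824639, -0.01980799, -0.04241537]), 'gripper_force': 0.0, 'finger_gap': 0.9979853784677528}
scene [[469.66779786   0.         330.33179246]
 [  0.         469.66779786 241.55070455]
 [  0.           0.           1.        ]] [[ 0.47047095  0.88240364 -0.00457173]
 [ 0.74257418 -0.39870632 -0.53816062]
 [-0.47669766  0.24979409 -0.8428299 ]] [-0.16992544 -0.3609445   1.74838411]
top [[584.88952261   0.         324.80175854]
 [  0.         584.88952261 241.70107682]
 [  0.           0.           1.        ]] [[-1.40725874e-04 -9.99903424e-01  1.38968732e-02]
 [-9.92713875e-01 -1.53482232e-03 -1.20485709e-01]
 [ 1.20495402e-01 -1.38125743e-02 -9.92617787e-01]] [-0.08977453  0.50618518  1.63242185]
-0.0187
```

View pics/scene0.png

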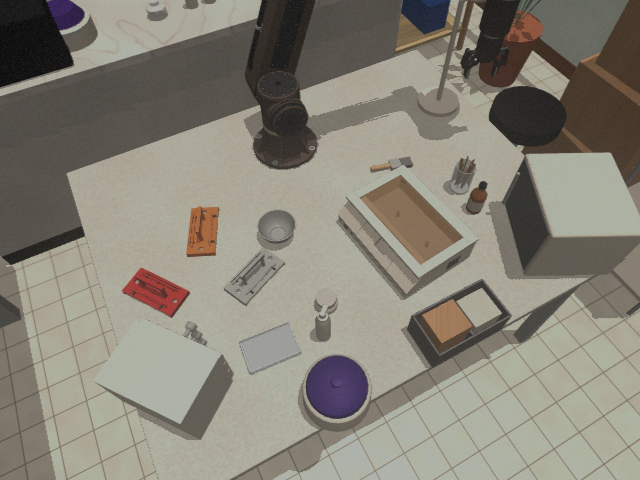

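View pics/top0.png

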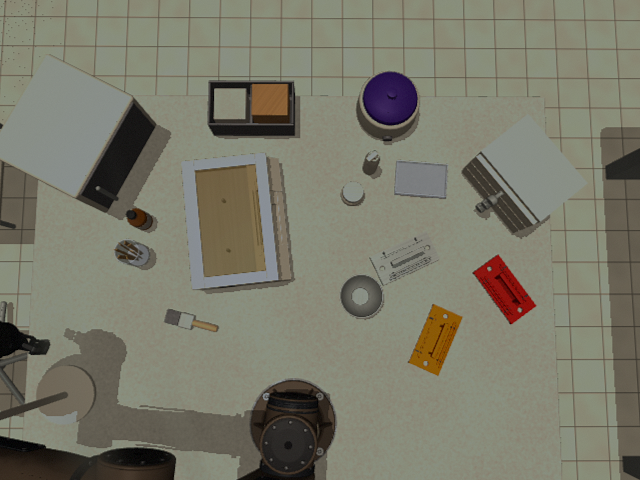

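The scene shows the steriliser (top view about 235,220; its front slope at 280,220) with the lid shut. Rack candidates in the top view are grey (405,258), orange (435,340) and red (505,290). I choose the grey steel one and check it in a close crop.

```bash
python3 - <<'E'
import cv2,numpy as np
im=cv2.imread("pics/top0.png")
a=cv2.resize(im[140:300,170:310],None,fx=3.5,fy=3.5,interpolation=cv2.INTER_CUBIC)[:560]
b=cv2.resize(im[225:295,360:450],None,fx=3.4,fy=3.4,interpolation=cv2.INTER_CUBIC)
c=np.zeros((560,800,3),np.uint8);c[:a.shape[0],:a.shape[1]]=a;c[:b.shape[0],492:492+b.shape[1]]=b
cv2.imwrite("pics/crop0.png",cv2.convertScaleAbs(c,alpha=1.5))
E
```

```text
(no output)
```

View pics/crop0.png

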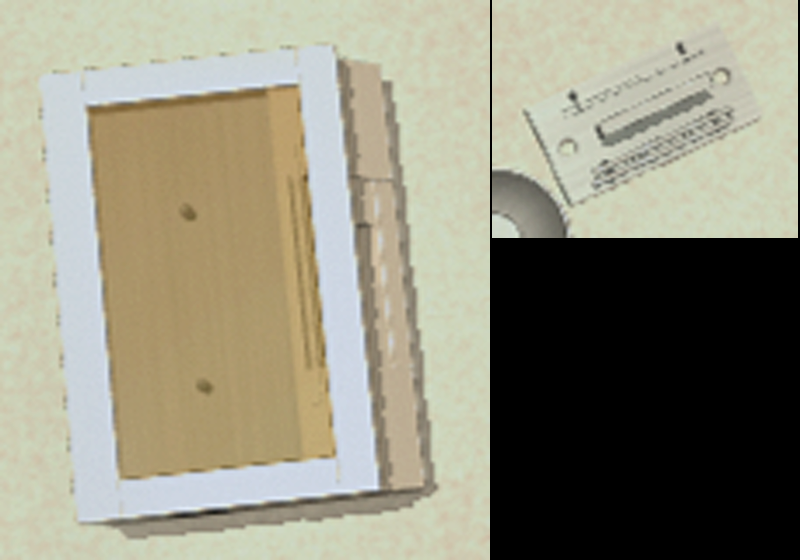

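```bash
cat > h.py <<'E'
import numpy as np
from scipy.spatial.transform import Rotation as Ro
def bp(d,u,v,z):
    r=d["R"].T@np.linalg.solve(d["mtx"],[u,v,1.]);c=-d["R"].T@d["t"]
    return c+r*(z-c[2])/r[2]
E
python3 - <<'E'
from h import *
d=np.load("top0.npz")
L=[bp(d,170+x/3.5,140+y/3.5,.112) for x,y in[(40,75),(335,45),(380,488),(80,522)]]
print(np.round(L,4))
W=[(138-234)/1,0]  # lid x -96..138 (lip ~ -90..)
TL,TR,BR,BL=[np.array(p[:2]) for p in L]
ydir=(BR-TR+BL-TL)/2;print("w",np.linalg.norm(ydir),"d",np.linalg.norm((TL-TR+BL-BR)/2))
xd=(TL-TR+BL-BR)/2
print("yaw from y edge",np.degrees(np.arctan2(-ydir[1],-ydir[0]))+0, "x:",np.degrees(np.arctan2(xd[1],xd[0])))
P=[bp(d,170+x/3.5,140+y/3.5,.043) for x,y in[(188,212),(205,386)]];print("pins",P,np.linalg.norm(P[0]-P[1]),(P[0]+P[1])/2)
H=[bp(d,360+(x-492)/3.4,225+y/3.4,.017) for x,y in[(568,148),(721,76)]];print("holes",H,np.linalg.norm(H[0]-H[1]),(H[0]+H[1])/2)
v=H[1]-H[0];print(np.degrees(np.arctan2(v[1],v[0])))
v=P[1]-P[0];print(np.degrees(np.arctan2(v[1],v[0])))
zm=d["z_map"]
for u,v in[(188,220),(272,220),(286,230),(286,200)]:
    z=zm[v,u];print(u,v,d["R"].T@(np.linalg.solve(d["mtx"],[u,v,1.])*z-d["t"]))
E
```

```text
[[0.7175 0.3048 0.112 ]
 [0.7425 0.0743 0.112 ]
 [0.3943 0.0357 0.112 ]
 [0.3683 0.2641 0.112 ]]
w 0.35094231202002174 d 0.23086787934381145
yaw from y edge 6.484440883647287 x: 96.34792898009506
pins [array([0.62210313, 0.19799492, 0.043     ]), array([0.48007829, 0.18143374, 0.043     ])] 0.14298715631991274 [0.55109071 0.18971433 0.043     ]
holes [array([ 0.43102045, -0.25404356,  0.017     ]), array([ 0.4920765, -0.3842321,  0.017    ])] 0.1437946316847716 [ 0.46154847 -0.31913783  0.017     ]
-64.87428077646852
-173.348914783086
188 220 [0.55476644 0.28183214 0.11398541]
272 220 [0.55602397 0.05524597 0.10903449]
286 230 [0.54291686 0.02234035 0.00819398]
286 200 [ 0.63308136  0.02361346 -0.00270211]
```

```bash
cat >> h.py <<'E'
O=np.array([.5565,.142,0]);YAW=np.radians(96.5)
Rs=Ro.from_euler("z",YAW).as_matrix()
def S(x,y,z): return O+Rs@np.array([x,y,z])/1000
def lean(deg):
    a=np.radians(deg);z=Rs@np.array([np.sin(a),0,-np.cos(a)]);y=Rs[:,1]
    return np.c_[np.cross(y,z),y,z]
def go(p,R,R0=None,p0=None):
    from workcell import manip
    s=manip.get_state();R0=Ro.from_quat(s["tool_rot"]).as_matrix();p0=s["ee_pos"]
    print("t",round(s["time"],2),"q",np.round(s["q"],2),"F",np.round(s["force"],1),"gap",round(s["finger_gap"],3),"at",np.round(p0,4))
    print("shift",np.round(R0.T@(p-p0)/.2,3),"turn",np.round(Ro.from_matrix(R0.T@R).as_rotvec()/(np.pi/2),3))
E
python3 - <<'E'
from h import *
a=np.array([1,0,-1])/2**.5
go(S(-91.1,55,68.9)-Rs@a*.08,lean(45)); print(S(-91.1,55,68.9)-Rs@a*.08, S(-91.1,0,68.9))
E
```

```text
t 0.1 q [ 1.48  0.36  0.01 -0.   -1.22 -0.29] F [-0.6  0.2  0.4] gap 1.004 at [0.2476 0.6275 0.2305]
shift [2.432 2.471 0.529] turn [ 0.271 -0.45   0.651]
[ 0.5185701  -0.01094548  0.12546854] [0.56681281 0.0514856  0.0689    ]
```

Request:
move_arm --series '[{"tx": 1, "ty": 1, "tz": -0.1, "rx": 0.18, "ry": -0.3, "rz": 0.43, "hand": 0}, {"tx": 1, "ty": 1, "tz": -0.1, "rx": 0.18, "ry": -0.3, "rz": 0.43, "hand": 0}, {"tx": 1, "ty": 1, "tz": -0.1, "rx": 0.18, "ry": -0.3, "rz": 0.43, "hand": 0}, {"tx": 1, "ty": 1, "tz": -0.1, "rx": 0.18, "ry": -0.3, "rz": 0.43, "hand": 0}, {"tx": 1, "ty": 1, "tz": -0.1, "rx": 0.18, "ry": -0.3, "rz": 0.43, "hand": 0}, {"tx": 1, "ty": 1, "tz": -0.1, "rx": 0.18, "ry": -0.3, "rz": 0.43, "hand": 0}, {"tx": 1, "ty": 1, "tz": -0.1, "rx": 0.18, "ry": -0.3, "rz": 0.43, "hand": 0}, {"tx": 1, "ty": 1, "tz": -0.1, "rx": 0.18, "ry": -0.3, "rz": 0.43, "hand": 0}]'

```text
time: 0.77
ee_pos: [0.3645, 0.3606, 0.2515]
tool_rot: [0.825, -0.498, -0.198, -0.18]
force: [-0.4, -0.2, -0.4]
finger_gap: -0.003
gripper_force: 0.0
```

```bash
python3 - <<'E'
from h import *
a=np.array([1,0,-1])/2**.5
go(S(-91.1,55,68.9)-Rs@a*.08,lean(45))
go(S(-91.1,55,130)-Rs@a*.08,lean(45))
E
```

```text
t 0.77 q [ 0.76  0.02 -0.28 -0.55 -1.08 -0.07] F [-0.4 -0.2 -0.4] gap -0.003 at [0.3645 0.3606 0.2515]
shift [ 2.04   0.192 -0.492] turn [ 0.085 -0.148  0.212]
t 0.77 q [ 0.76  0.02 -0.28 -0.55 -1.08 -0.07] F [-0.4 -0.2 -0.4] gap -0.003 at [0.3645 0.3606 0.2515]
shift [ 1.886  0.162 -0.754] turn [ 0.085 -0.148  0.212]
```

Request:
move_arm --series '[{"tx": 1, "ty": 0.1, "tz": -0.5, "rx": 0.085, "ry": -0.148, "rz": 0.212}, {"tx": 1, "ty": 0.1, "tz": -0.5, "rx": 0.085, "ry": -0.148, "rz": 0.212}, {"tx": 1, "ty": 0.1, "tz": -0.5, "rx": 0.085, "ry": -0.148, "rz": 0.212}, {"tx": 1, "ty": 0.1, "tz": -0.5, "rx": 0.085, "ry": -0.148, "rz": 0.212}, {"tx": 1, "ty": 0.1, "tz": -0.5, "rx": 0.085, "ry": -0.148, "rz": 0.212}, {"tx": 1, "ty": 0.1, "tz": -0.5, "rx": 0.085, "ry": -0.148, "rz": 0.212}]'

```text
invalid input
```

```bash
python3 - <<'E'
from h import *
a=np.array([1,0,-1])/2**.5
go(S(-91.1,55,68.9)-Rs@a*.08,lean(45))
E
```

```text
t 0.77 q [ 0.76  0.02 -0.28 -0.55 -1.08 -0.07] F [-0.4 -0.2 -0.4] gap -0.003 at [0.3645 0.3606 0.2515]
shift [ 2.04   0.192 -0.492] turn [ 0.085 -0.148  0.212]
```

Request:
move_arm --series '[{"tx": 1, "ty": 0.1, "tz": -0.5, "rx": 0.085, "ry": -0.148, "rz": 0.212, "hand": 0}, {"tx": 1, "ty": 0.1, "tz": -0.5, "rx": 0.085, "ry": -0.148, "rz": 0.212, "hand": 0}, {"tx": 1, "ty": 0.1, "tz": -0.5, "rx": 0.085, "ry": -0.148, "rz": 0.212, "hand": 0}, {"tx": 1, "ty": 0.1, "tz": -0.5, "rx": 0.085, "ry": -0.148, "rz": 0.212, "hand": 0}, {"tx": 1, "ty": 0.1, "tz": -0.5, "rx": 0.085, "ry": -0.148, "rz": 0.212, "hand": 0}, {"tx": 1, "ty": 0.1, "tz": -0.5, "rx": 0.085, "ry": -0.148, "rz": 0.212, "hand": 0}]'

```text
time: 1.27
ee_pos: [0.4464, 0.1585, 0.2336]
tool_rot: [0.694, -0.61, -0.287, -0.252]
force: [0.8, 1.6, 0.3]
finger_gap: -0.001
gripper_force: 0.0
```

```bash
python3 - <<'E'
from h import *
a=np.array([1,0,-1])/2**.5
go(S(-91.1,55,68.9)-Rs@a*.08,lean(45))
E
```

```text
t 1.27 q [ 0.06  0.15 -0.22 -0.8  -1.36  0.31] F [0.8 1.6 0.3] gap -0.001 at [0.4464 0.1585 0.2336]
shift [ 1.01  -0.25  -0.242] turn [ 0.007 -0.001  0.006]
```

Request:
move_arm --series '[{"tx": 0.6, "ty": -0.25, "tz": -0.4, "rx": 0.007, "ry": 0, "rz": 0.006, "hand": 0}, {"tx": 0.6, "ty": -0.25, "tz": -0.4, "rx": 0.007, "ry": 0, "rz": 0.006, "hand": 0}, {"tx": 0.6, "ty": -0.25, "tz": -0.4, "rx": 0.007, "ry": 0, "rz": 0.006, "hand": 0}, {"tx": 1.0, "ty": -0.25, "tz": -0.24, "rx": 0.007, "ry": 0, "rz": 0.006, "hand": 0}, {"tx": 1.0, "ty": -0.25, "tz": -0.24, "rx": 0.007, "ry": 0, "rz": 0.006, "hand": 0}, {"tx": 1.0, "ty": -0.25, "tz": -0.24, "rx": 0.007, "ry": 0, "rz": 0.006, "hand": 0}, {"tx": 1.0, "ty": -0.25, "tz": -0.24, "rx": 0.007, "ry": 0, "rz": 0.006, "hand": 0}]'

```text
time: 1.85
ee_pos: [0.5172, -0.0076, 0.1222]
tool_rot: [0.689, -0.616, -0.288, -0.252]
force: [-0.1, 1.4, -0.2]
finger_gap: -0.003
gripper_force: 0.0
```

```bash
python3 - <<'E'
from h import *
from workcell import manip
import cv2
a=np.array([1,0,-1])/2**.5
go(S(-91.1,55,68.9)-Rs@a*.08,lean(45))
d=manip.snapshot("wrist");np.savez("wrist1.npz",**d);print(d["mtx"],d["mount"])
cv2.imwrite("pics/wrist1.png",cv2.convertScaleAbs(d["frame"][:,:,::-1],alpha=1.3))
E
```

```text
t 1.85 q [-0.22  0.46 -0.09 -0.74 -1.41  0.61] F [-0.1  1.4 -0.2] gap -0.003 at [ 0.5172 -0.0076  0.1222]
shift [ 0.001 -0.005 -0.024] turn [ 0.003 -0.    -0.003]
[[371.64829954   0.         318.91114352]
 [  0.         371.64829954 238.71423132]
 [  0.           0.           1.        ]] [[-6.28589146e-04 -9.65081561e-01 -2.61948821e-01  6.71225816e-02]
 [ 9.99999416e-01 -3.76385561e-04 -1.01296892e-03  1.78080363e-04]
 [ 8.79003874e-04 -2.61949305e-01  9.65081234e-01 -1.42558992e-01]
 [ 0.00000000e+00  0.00000000e+00  0.00000000e+00  1.00000000e+00]]
```

View pics/wrist1.png

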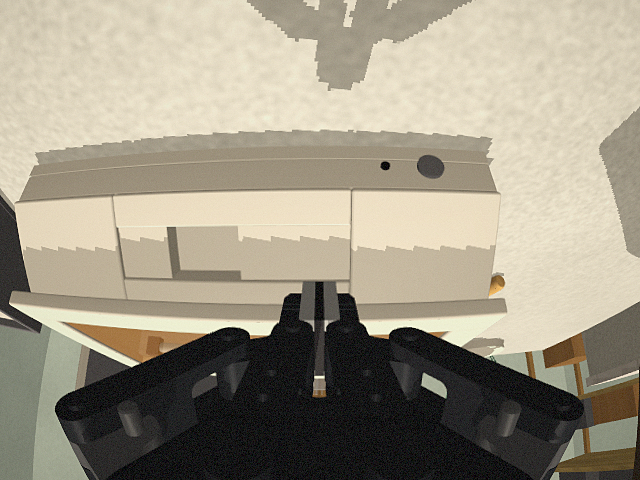

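The wrist view shows the channel on the slope from u≈118 to 350 (v 225–278), with the recess at u≈170–240. I'll turn that into steriliser coordinates.

```bash
cat >> h.py <<'E'
def fish(d,u,v,R,p):
    m=d["mtx"];x=(np.array([u,v])-m[:2,2])/m[0,0];r=np.hypot(*x)
    ray=np.r_[np.sin(r)*x/r,np.cos(r)];M=d["mount"]
    return R@(M[:3,:3]@ray), R@M[:3,3]+p     # direction, origin in world
E
python3 - <<'E'
from h import *
d=np.load("wrist1.npz");R=Ro.from_quat([0.689,-0.616,-0.288,-0.252]).as_matrix();p=np.array([.5172,-.0076,.1222])
n=Rs@np.array([-1,0,1])/2**.5
for u,v in[(119,250),(350,250),(350,228),(350,280),(180,232),(180,250),(238,228),(238,235),(238,262),(200,278),(200,229),(300,252),(220,250)]:
    r,o=fish(d,u,v,R,p)
    X=o+r*(n@(S(-91.1,0,68.9)-o))/(n@r)
    z=d["z_map"][v,u];f=np.array(d["mount"]); 
    rc=(np.linalg.inv(R@f[:3,:3])@r)
    Z=o+r*z/rc[2]
    print(u,v,"plane",np.round(Rs.T@(X-O)*1000,1),"depth",np.round(Rs.T@(Z-O)*1000,1),"n-off",round(n@(Z-S(-91.1,0,68.9))*1000,1))
E
```

```text
119 250 plane [-91.7 -79.1  68.3] depth [-93.2 -78.   69.1] n-off 1.7
350 250 plane [-91.5  75.5  68.5] depth [-91.7  75.5  68.6] n-off 0.2
350 228 plane [-101.3   75.3   58.7] depth [-99.6  75.4  57.6] n-off -2.0
350 280 plane [-77.5  75.9  82.5] depth [-76.9  76.   82.2] n-off -0.7
180 232 plane [-100.2  -31.4   59.8] depth [-86.1 -37.8  51.3] n-off -16.0
180 250 plane [-91.8 -32.7  68.2] depth [-76.9 -39.2  60.3] n-off -16.1
238 228 plane [-101.7    7.    58.3] depth [-99.8   6.5  57.2] n-off -2.1
238 235 plane [-98.6   6.7  61.4] depth [-97.    6.3  60.5] n-off -1.7
238 262 plane [-86.2   5.6  73.8] depth [-70.7   1.8  66.2] n-off -16.3
200 278 plane [-78.3 -20.9  81.7] depth [-75.7 -21.8  80.5] n-off -2.7
200 229 plane [-101.4  -17.6   58.6] depth [-86.7 -23.3  49.5] n-off -16.8
300 252 plane [-90.8  44.8  69.2] depth [-89.1  44.7  68.4] n-off -1.8
220 250 plane [-91.8  -5.6  68.2] depth [-77.1 -10.   60.4] n-off -15.9
```

```bash
python3 - <<'E'
from h import *
a=np.array([1,0,-1])/2**.5
go(S(-90.5,30,69)-Rs@a*.004,lean(45))
E
```

```text
t 1.9 q [-0.22  0.46 -0.09 -0.74 -1.41  0.61] F [-0.1  0.8  0. ] gap 0.001 at [ 0.5178 -0.0066  0.1246]
shift [ 0.01  -0.128  0.362] turn [ 0.002 -0.    -0.001]
```

Request:
move_arm --series '[{"tx": 0.01, "ty": -0.128, "tz": 0.2, "rx": 0, "ry": 0, "rz": 0, "hand": 0}, {"tx": 0.01, "ty": -0.128, "tz": 0.32, "rx": 0, "ry": 0, "rz": 0, "hand": 0}, {"tx": 0.01, "ty": -0.128, "tz": 0.36, "rx": 0, "ry": 0, "rz": 0, "hand": 0}, {"tx": 0.01, "ty": -0.128, "tz": 0.36, "rx": 0, "ry": 0, "rz": 0, "hand": 0}, {"tx": 0.01, "ty": -0.128, "tz": 0.36, "rx": 0, "ry": 0, "rz": 0, "hand": 0}]'

```text
time: 2.32
ee_pos: [0.5385, 0.0466, 0.0762]
tool_rot: [0.692, -0.613, -0.284, -0.254]
force: [0.7, 0.0, 0.2]
finger_gap: 0.001
gripper_force: 0.0
```

Request:
move_arm --series '[{"tx": 0, "ty": 0, "tz": 0.01, "rx": 0, "ry": 0, "rz": 0, "hand": 0}, {"tx": 0, "ty": 0, "tz": 0.02, "rx": 0, "ry": 0, "rz": 0, "hand": 0}, {"tx": 0, "ty": 0, "tz": 0.03, "rx": 0, "ry": 0, "rz": 0, "hand": 0}, {"tx": 0, "ty": 0, "tz": 0.03, "rx": 0, "ry": 0, "rz": 0, "hand": 0}]'

```text
time: 2.65
ee_pos: [0.5381, 0.05, 0.0712]
tool_rot: [0.691, -0.614, -0.284, -0.255]
force: [-0.0, -0.1, 0.5]
finger_gap: 0.002
gripper_force: 0.0
```

```bash
cat >> h.py <<'E'
def rel():
    from workcell import manip
    s=manip.get_state();n=Rs@np.array([-1,0,1])/2**.5
    x=Rs.T@(s["ee_pos"]-O)*1000
    print("t",round(s["time"],2),"ster",np.round(x,1),"above floor",round(n@(s["ee_pos"]-S(-91.1,0,68.9))*1000,1),"Fster",np.round(Rs.T@s["force"],1),"Fn",round(n@s["force"],1))
E
python3 -c "
from h import *
rel()"
```

```text
t 2.65 ster [-89.3  28.7  71.2] above floor 0.4 Fster [-0.1  0.   0.5] Fn 0.4
```

Request:
move_arm --series '[{"tx": 0, "ty": 0, "tz": 0.01, "rx": 0, "ry": 0, "rz": 0, "hand": 0}, {"tx": 0, "ty": 0, "tz": 0.01, "rx": 0, "ry": 0, "rz": 0, "hand": 0}, {"tx": 0, "ty": 0, "tz": 0.01, "rx": 0, "ry": 0, "rz": 0, "hand": 0}]'

```text
time: 2.9
ee_pos: [0.5379, 0.0515, 0.0694]
tool_rot: [0.691, -0.614, -0.284, -0.254]
force: [0.1, -1.0, 0.8]
finger_gap: 0.002
gripper_force: 0.4
```

Request:
move_arm --series '[{"tx": 0, "ty": 0, "tz": 0.01, "rx": 0, "ry": 0, "rz": 0, "hand": 0}, {"tx": 0, "ty": 0, "tz": 0.01, "rx": 0, "ry": 0, "rz": 0, "hand": 0}, {"tx": 0, "ty": 0, "tz": 0.01, "rx": 0, "ry": 0, "rz": 0, "hand": 0}]'

```text
time: 3.15
ee_pos: [0.538, 0.0516, 0.0694]
tool_rot: [0.691, -0.614, -0.284, -0.254]
force: [-2.5, -8.7, 12.5]
finger_gap: 0.002
gripper_force: 7.2
```

```bash
python3 -c "
from h import *
rel()"
```

```text
t 3.15 ster [-87.7  28.7  69.4] above floor -2.1 Fster [-8.4  3.5 12.5] Fn 14.8
```

Request:
move_arm --series '[{"tx": 0, "ty": -0.025, "tz": -0.006, "rx": 0, "ry": 0, "rz": 0, "hand": 0}, {"tx": 0, "ty": -0.05, "tz": -0.006, "rx": 0, "ry": 0, "rz": 0, "hand": 0}, {"tx": 0, "ty": -0.075, "tz": -0.006, "rx": 0, "ry": 0, "rz": 0, "hand": 0}, {"tx": 0, "ty": -0.1, "tz": -0.006, "rx": 0, "ry": 0, "rz": 0, "hand": 0}]'

```text
time: 3.48
ee_pos: [0.5566, 0.0534, 0.0691]
tool_rot: [0.691, -0.614, -0.285, -0.253]
force: [-5.7, -8.4, 6.8]
finger_gap: 0.005
gripper_force: 5.3
```

Request:
move_arm --series '[{"tx": 0, "ty": -0.025, "tz": 0, "rx": 0, "ry": 0, "rz": 0, "hand": 0}, {"tx": 0, "ty": -0.05, "tz": 0, "rx": 0, "ry": 0, "rz": 0, "hand": 0}, {"tx": 0, "ty": -0.075, "tz": 0, "rx": 0, "ry": 0, "rz": 0, "hand": 0}, {"tx": 0, "ty": -0.1, "tz": 0, "rx": 0, "ry": 0, "rz": 0, "hand": 0}, {"tx": 0, "ty": -0.13, "tz": 0, "rx": 0, "ry": 0, "rz": 0, "hand": 0}, {"tx": 0, "ty": -0.13, "tz": 0, "rx": 0, "ry": 0, "rz": 0, "hand": 0}]'

```text
time: 3.98
ee_pos: [0.5846, 0.058, 0.0685]
tool_rot: [0.691, -0.614, -0.284, -0.254]
force: [0.3, 1.2, -0.5]
finger_gap: 0.004
gripper_force: 0.0
```

```bash
python3 -c "
from h import *
rel()"
```

```text
t 3.98 ster [-86.7 -18.4  68.5] above floor -3.4 Fster [ 1.1 -0.4 -0.5] Fn -1.2
```

The normal force fell to zero at y≈-18, so the tip is over the recess. Next I press in along the tool axis.

Request:
move_arm --series '[{"tx": 0.012, "ty": 0.004, "tz": 0.03, "rx": 0, "ry": 0, "rz": 0, "hand": 0}, {"tx": 0.012, "ty": 0.004, "tz": 0.055, "rx": 0, "ry": 0, "rz": 0, "hand": 0}, {"tx": 0.012, "ty": 0.004, "tz": 0.075, "rx": 0, "ry": 0, "rz": 0, "hand": 0}, {"tx": 0.012, "ty": 0.004, "tz": 0.09, "rx": 0, "ry": 0, "rz": 0, "hand": 0}, {"tx": 0.012, "ty": 0.004, "tz": 0.1, "rx": 0, "ry": 0, "rz": 0, "hand": 0}, {"tx": 0.012, "ty": 0.004, "tz": 0.107, "rx": 0, "ry": 0, "rz": 0, "hand": 0}, {"tx": 0.012, "ty": 0.004, "tz": 0.107, "rx": 0, "ry": 0, "rz": 0, "hand": 0}, {"tx": 0.012, "ty": 0.004, "tz": 0.107, "rx": 0, "ry": 0, "rz": 0, "hand": 0}]'

```text
time: 4.65
ee_pos: [0.5809, 0.0701, 0.0521]
tool_rot: [0.691, -0.614, -0.284, -0.254]
force: [-0.4, -5.4, 3.2]
finger_gap: 0.003
gripper_force: 3.0
```

```bash
python3 -c "
from h import *
rel()
from workcell import manip
d=manip.snapshot('top')
for u,v in[(272,220),(270,250)]:
    z=d['z_map'][v,u];print(d['R'].T@(np.linalg.solve(d['mtx'],[u,v,1.])*z-d['t']))"
```

```text
t 4.65 ster [-74.2 -16.1  52.1] above floor -23.8 Fster [-5.4  1.   3.2] Fn 6.1
[0.5617415  0.05802631 0.07308104]
[0.41299659 0.01400306 0.67960144]
```

Request:
move_arm --series '[{"tx": 0, "ty": 0, "tz": 0.01, "rx": 0, "ry": 0, "rz": 0, "hand": 0}, {"tx": 0, "ty": 0, "tz": 0.01, "rx": 0, "ry": 0, "rz": 0, "hand": 0}, {"tx": 0, "ty": 0, "tz": 0.01, "rx": 0, "ry": 0, "rz": 0, "hand": 0}]'

```text
time: 4.95
ee_pos: [0.581, 0.0702, 0.0519]
tool_rot: [0.692, -0.614, -0.283, -0.254]
force: [-2.0, -11.2, 12.6]
finger_gap: 0.003
gripper_force: 8.4
```

```bash
python3 -c "
from h import *
rel()
from workcell import manip
import cv2
d=manip.snapshot('scene');cv2.imwrite('pics/scene2.png',d['frame'][100:340,260:580,::-1].repeat(2,0).repeat(2,1))"
```

```text
t 4.95 ster [-74.1 -16.2  51.9] above floor -24.1 Fster [-10.9   3.2  12.6] Fn 16.7
```

View pics/scene2.png

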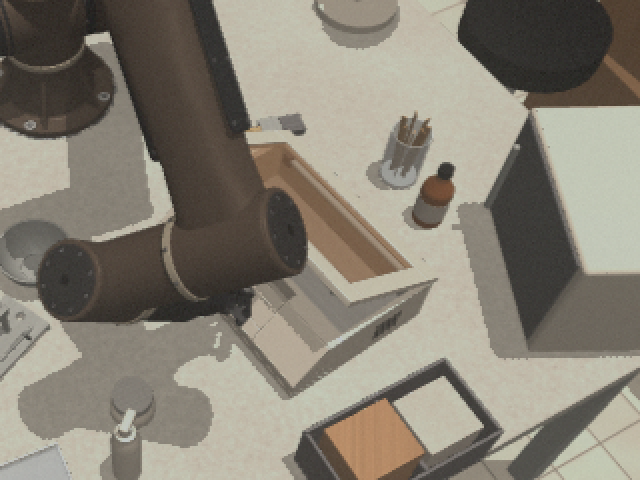

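The catch bottomed (16.7 N at −24 mm) and the lid is rising. I back out along the tool axis.

Request:
move_arm --series '[{"tx": 0, "ty": 0, "tz": -0.2, "rx": 0, "ry": 0, "rz": 0, "hand": 0}, {"tx": 0, "ty": 0, "tz": -0.4, "rx": 0, "ry": 0, "rz": 0, "hand": 0}, {"tx": 0, "ty": 0, "tz": -0.6, "rx": 0, "ry": 0, "rz": 0, "hand": 0}, {"tx": 0.3, "ty": 0, "tz": -0.9, "rx": 0, "ry": 0, "rz": 0, "hand": 0.5}, {"tx": 0.5, "ty": 0, "tz": -1, "rx": 0, "ry": 0, "rz": 0, "hand": 0.8}, {"tx": 0.8, "ty": 0, "tz": -1, "rx": 0, "ry": 0, "rz": 0, "hand": 1}, {"tx": 0.8, "ty": 0, "tz": -1, "rx": 0, "ry": 0, "rz": 0, "hand": 1}]'

```text
time: 5.58
ee_pos: [0.6094, -0.1676, 0.0885]
tool_rot: [0.691, -0.614, -0.283, -0.255]
force: [1.1, 0.5, 0.5]
finger_gap: 0.567
gripper_force: 0.0
```

```bash
cat >> h.py <<'E'
def down(az):
    a=np.radians(az);y=np.array([np.cos(a),np.sin(a),0]);z=np.array([0,0,-1.])
    return np.c_[np.cross(y,z),y,z]
E
python3 -c "
from h import *
go(np.array([.4615,-.319,.2]),down(-154.9))
go(np.array([.4615,-.319,.2]),down(25.1))"
```

```text
t 5.58 q [-0.39  0.7   0.25 -0.66 -1.57  0.67] F [1.1 0.5 0.5] gap 0.567 at [ 0.6094 -0.1676  0.0885]
shift [ 0.077  0.82  -0.868] turn [-0.083  0.493 -0.193]
t 5.58 q [-0.39  0.7   0.25 -0.66 -1.57  0.67] F [1.1 0.5 0.5] gap 0.567 at [ 0.6094 -0.1676  0.0885]
shift [ 0.077  0.82  -0.868] turn [0.689 0.116 1.672]
```

Request:
move_arm --series '[{"tx": -0.2, "ty": 0, "tz": -0.2, "rx": 0, "ry": 0, "rz": 0, "hand": 1}, {"tx": -0.4, "ty": 0.2, "tz": -0.5, "rx": 0, "ry": 0.1, "rz": 0, "hand": 1}, {"tx": 0.08, "ty": 0.82, "tz": -0.87, "rx": -0.083, "ry": 0.493, "rz": -0.193, "hand": 1}, {"tx": 0.08, "ty": 0.82, "tz": -0.87, "rx": -0.083, "ry": 0.493, "rz": -0.193, "hand": 1}, {"tx": 0.08, "ty": 0.82, "tz": -0.87, "rx": -0.083, "ry": 0.493, "rz": -0.193, "hand": 1}, {"tx": 0.08, "ty": 0.82, "tz": -0.87, "rx": -0.083, "ry": 0.493, "rz": -0.193, "hand": 1}, {"tx": 0.08, "ty": 0.82, "tz": -0.87, "rx": -0.083, "ry": 0.493, "rz": -0.193, "hand": 1}, {"tx": 0.08, "ty": 0.82, "tz": -0.87, "rx": -0.083, "ry": 0.493, "rz": -0.193, "hand": 1}]'

```text
time: 6.25
ee_pos: [0.4593, -0.3208, 0.2016]
tool_rot: [0.844, -0.536, 0.002, 0.002]
force: [-0.0, 0.6, 0.1]
finger_gap: 1.0
gripper_force: 0.0
```

Request:
move_arm --series '[{"tx": 0, "ty": 0, "tz": 0, "rx": 0, "ry": 0, "rz": 0, "hand": 1}]'

```text
time: 6.33
ee_pos: [0.458, -0.3165, 0.1998]
tool_rot: [0.845, -0.535, 0.0, 0.002]
force: [-1.2, 0.8, -0.6]
finger_gap: 1.0
gripper_force: 0.0
```

```bash
python3 -c "
from h import *
go(np.array([.4615,-.319,.2]),down(-154.9))"
```

```text
t 6.33 q [-0.25  0.19 -0.3   0.   -1.08  0.69] F [-1.2  0.8 -0.6] gap 1.0 at [ 0.458  -0.3165  0.1998]
shift [ 0.019 -0.011 -0.001] turn [ 0.002 -0.001  0.002]
```

```bash
python3 - <<'E'
from h import *
from workcell import manip
import cv2
s=manip.get_state();d=manip.snapshot("wrist");np.savez("wrist2.npz",**d,p=s["ee_pos"],qq=s["tool_rot"])
t=manip.snapshot("top")
c=np.zeros((480,800,3),np.uint8);c[:,:480]=d["frame"][:,80:560,::-1];c[:320,480:]=cv2.resize(t["frame"][140:300,150:310,::-1],(320,320))
cv2.imwrite("pics/w2.png",c)
E
```

```text
(no output)
```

View pics/w2.png

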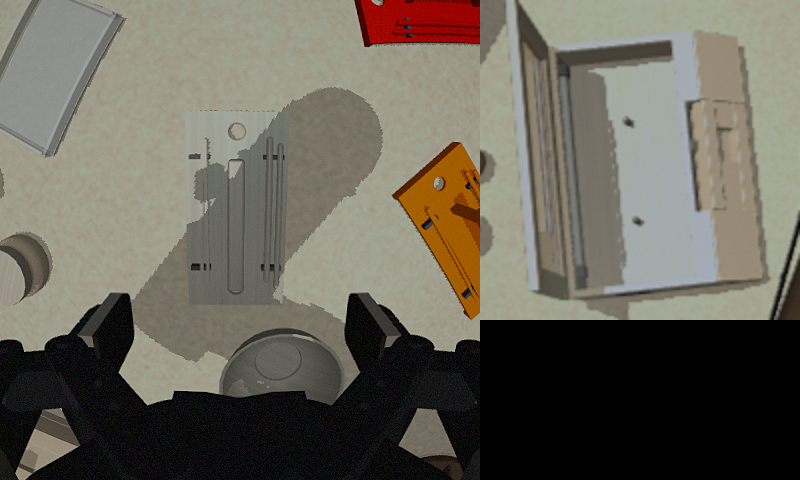

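```bash
python3 - <<'E'
from h import *
d=np.load("wrist2.npz");R=Ro.from_quat(d["qq"]).as_matrix()
def at(u,v,z):
    r,o=fish(d,u,v,R,d["p"]);return o+r*(z-o[2])/r[2]
E=[at(316,160,.078),at(316,293,.078)];print("handle",E,np.linalg.norm(E[0]-E[1]),(E[0]+E[1])/2)
v=E[0]-E[1];print(np.degrees(np.arctan2(v[1],v[0])))
print("hole",at(317,131,.017)); print("corners",[at(u,v,.017) for u,v in[(267,110),(368,110),(267,303),(365,303)]])
m=(E[0]+E[1])/2
# fingers clear: bowl
print("bowl",at(359,362,.04))
go(np.r_[m[:2],.064],down(-154.9))
t=np.load("top0.npz")
P=[bp(t,224,201,.045),bp(t,229,250.5,.045)];print(P,sum(P)/2,np.linalg.norm(P[0]-P[1]))
E
```

```text
handle [array([ 0.48185149, -0.36381528,  0.078     ]), array([ 0.43904897, -0.27251276,  0.078     ])] 0.10083752340654607 [ 0.46045023 -0.31816402  0.078     ]
-64.88286899088408
hole [ 0.49081572 -0.38418397  0.017     ]
corners [array([ 0.53808477, -0.38305967,  0.017     ]), array([ 0.45905087, -0.42022997,  0.017     ]), array([ 0.46630779, -0.2184168 ,  0.017     ]), array([ 0.38072384, -0.25870848,  0.017     ])]
bowl [ 0.36333162 -0.20826775  0.04      ]
t 6.43 q [-0.25  0.19 -0.29 -0.   -1.09  0.69] F [ 0.7 -0.   1.3] gap 1.003 at [ 0.4605 -0.3168  0.1999]
shift [0.008 0.002 0.68 ] turn [0.001 0.002 0.001]
[array([0.62048373, 0.19683795, 0.045     ]), array([0.47926202, 0.17991824, 0.045     ])] [0.54987288 0.18837809 0.045     ] 0.14223167185999067
```

Request:
move_arm --series '[{"tx": 0.008, "ty": 0.002, "tz": 0.2, "rx": 0.001, "ry": 0.002, "rz": 0.001, "hand": 1}, {"tx": 0.008, "ty": 0.002, "tz": 0.4, "rx": 0.001, "ry": 0.002, "rz": 0.001, "hand": 1}, {"tx": 0.008, "ty": 0.002, "tz": 0.6, "rx": 0.001, "ry": 0.002, "rz": 0.001, "hand": 1}, {"tx": 0.008, "ty": 0.002, "tz": 0.7, "rx": 0.001, "ry": 0.002, "rz": 0.001, "hand": 1}, {"tx": 0.008, "ty": 0.002, "tz": 0.74, "rx": 0.001, "ry": 0.002, "rz": 0.001, "hand": 1}, {"tx": 0.008, "ty": 0.002, "tz": 0.74, "rx": 0.001, "ry": 0.002, "rz": 0.001, "hand": 1}, {"tx": 0.008, "ty": 0.002, "tz": 0.74, "rx": 0.001, "ry": 0.002, "rz": 0.001, "hand": 0.4}, {"tx": 0.008, "ty": 0.002, "tz": 0.74, "rx": 0.001, "ry": 0.002, "rz": 0.001, "hand": 0}]' --squeeze 50

```text
time: 7.1
ee_pos: [0.4626, -0.3204, 0.0531]
tool_rot: [0.843, -0.537, 0.001, 0.0]
force: [0.2, 1.2, 0.0]
finger_gap: 0.752
gripper_force: 0.0
```

Request:
move_arm --series '[{"tx": 0, "ty": 0, "tz": 0, "rx": 0, "ry": 0, "rz": 0, "hand": 0}, {"tx": 0, "ty": 0, "tz": 0, "rx": 0, "ry": 0, "rz": 0, "hand": 0}, {"tx": 0, "ty": 0, "tz": 0, "rx": 0, "ry": 0, "rz": 0, "hand": 0}, {"tx": 0, "ty": 0, "tz": 0, "rx": 0, "ry": 0, "rz": 0, "hand": 0}]'

```text
time: 7.43
ee_pos: [0.4615, -0.3199, 0.0524]
tool_rot: [0.843, -0.537, 0.001, 0.0]
force: [2.6, 2.8, 2.8]
finger_gap: 0.144
gripper_force: 4.5
```

```bash
python3 -c "
from h import *
go(np.array([.4605,-.318,.052]),down(-154.9))"
```

```text
t 7.43 q [-0.26  0.35 -0.46  0.   -0.75  0.69] F [2.6 2.8 2.8] gap 0.144 at [ 0.4615 -0.3199  0.0524]
shift [-0.011  0.001  0.002] turn [-0.    -0.002 -0.001]
```

Request:
move_arm --series '[{"tx": 0, "ty": 0, "tz": 0, "rx": 0, "ry": 0, "rz": 0, "hand": 0}, {"tx": 0, "ty": 0, "tz": 0, "rx": 0, "ry": 0, "rz": 0, "hand": 0}, {"tx": 0, "ty": 0, "tz": -0.1, "rx": 0, "ry": 0, "rz": 0, "hand": 0}, {"tx": 0, "ty": 0, "tz": -0.25, "rx": 0, "ry": 0, "rz": 0, "hand": 0}, {"tx": 0, "ty": 0, "tz": -0.45, "rx": 0, "ry": 0, "rz": 0, "hand": 0}, {"tx": 0, "ty": 0, "tz": -0.65, "rx": 0, "ry": 0, "rz": 0, "hand": 0}, {"tx": 0, "ty": 0, "tz": -0.85, "rx": 0, "ry": 0, "rz": 0, "hand": 0}, {"tx": 0, "ty": 0, "tz": -0.95, "rx": 0, "ry": 0, "rz": 0, "hand": 0}]' --squeeze 70

```text
time: 8.1
ee_pos: [0.4619, -0.3201, 0.2463]
tool_rot: [0.844, -0.537, 0.003, 0.0]
force: [1.1, -0.4, -4.0]
finger_gap: 0.129
gripper_force: 69.2
```

Request:
move_arm --series '[{"tx": 0, "ty": 0, "tz": 0, "rx": 0, "ry": 0, "rz": 0, "hand": 0}, {"tx": 0, "ty": 0, "tz": 0, "rx": 0, "ry": 0, "rz": 0, "hand": 0}]'

```text
time: 8.27
ee_pos: [0.4609, -0.3191, 0.2417]
tool_rot: [0.843, -0.537, 0.001, 0.0]
force: [-0.1, 0.5, -5.8]
finger_gap: 0.125
gripper_force: 69.2
```

```bash
python3 -c "
from h import *
print(np.degrees(YAW))
go(np.array([.550,.189,.24]),down(-83.3))
go(np.array([.550,.189,.24]),down(96.7))"
```

```text
96.5
t 8.27 q [-0.26  0.16 -0.23  0.   -1.18  0.69] F [-0.1  0.5 -5.8] gap 0.125 at [ 0.4609 -0.3191  0.2417]
shift [-2.115 -1.477  0.006] turn [ 0.    -0.001 -0.797]
t 8.27 q [-0.26  0.16 -0.23  0.   -1.18  0.69] F [-0.1  0.5 -5.8] gap 0.125 at [ 0.4609 -0.3191  0.2417]
shift [-2.115 -1.477  0.006] turn [-1.000e-03 -0.000e+00  1.203e+00]
```

Request:
move_arm --series '[{"tx": -0.08, "ty": -0.05, "tz": 0, "rx": 0, "ry": 0, "rz": -0.04, "hand": 0}, {"tx": -0.2, "ty": -0.14, "tz": 0, "rx": 0, "ry": 0, "rz": -0.1, "hand": 0}, {"tx": -0.35, "ty": -0.24, "tz": 0, "rx": 0, "ry": 0, "rz": -0.17, "hand": 0}, {"tx": -0.5, "ty": -0.35, "tz": 0, "rx": 0, "ry": 0, "rz": -0.24, "hand": 0}, {"tx": -0.65, "ty": -0.45, "tz": 0, "rx": 0, "ry": 0, "rz": -0.31, "hand": 0}, {"tx": -0.8, "ty": -0.56, "tz": 0, "rx": 0, "ry": 0, "rz": -0.38, "hand": 0}, {"tx": -0.92, "ty": -0.64, "tz": 0, "rx": 0, "ry": 0, "rz": -0.45, "hand": 0}, {"tx": -1, "ty": -0.7, "tz": 0, "rx": 0, "ry": 0, "rz": -0.5, "hand": 0}]'

```text
time: 8.93
ee_pos: [0.5019, -0.0766, 0.2383]
tool_rot: [0.985, -0.17, -0.002, 0.001]
force: [0.1, -1.3, -3.8]
finger_gap: 0.128
gripper_force: 69.1
```

```bash
python3 -c "
from h import *
go(np.array([.550,.189,.24]),down(-83.3))"
```

```text
t 8.93 q [ 0.24  0.08 -0.34  0.   -1.16  0.99] F [ 0.1 -1.3 -3.8] gap 0.128 at [ 0.5019 -0.0766  0.2383]
shift [-0.219 -1.332 -0.011] turn [ 0.001  0.003 -0.292]
```

Request:
move_arm --series '[{"tx": -0.02, "ty": -0.12, "tz": 0, "rx": 0, "ry": 0, "rz": -0.05, "hand": 0}, {"tx": -0.04, "ty": -0.26, "tz": 0, "rx": 0, "ry": 0, "rz": -0.12, "hand": 0}, {"tx": -0.06, "ty": -0.4, "tz": 0, "rx": 0, "ry": 0, "rz": -0.19, "hand": 0}, {"tx": -0.09, "ty": -0.54, "tz": 0, "rx": 0, "ry": 0, "rz": -0.26, "hand": 0}, {"tx": -0.11, "ty": -0.68, "tz": 0, "rx": 0, "ry": 0, "rz": -0.292, "hand": 0}, {"tx": -0.13, "ty": -0.82, "tz": 0, "rx": 0, "ry": 0, "rz": -0.292, "hand": 0}, {"tx": -0.15, "ty": -0.94, "tz": 0, "rx": 0, "ry": 0, "rz": -0.292, "hand": 0}, {"tx": -0.16, "ty": -1, "tz": 0, "rx": 0, "ry": 0, "rz": -0.292, "hand": 0}]'

```text
time: 9.6
ee_pos: [0.5408, 0.1219, 0.2375]
tool_rot: [0.998, 0.055, -0.002, 0.001]
force: [-0.3, -0.2, -5.4]
finger_gap: 0.124
gripper_force: 69.1
```

```bash
python3 -c "
from h import *
go(np.array([.550,.189,.24]),down(-83.3))"
```

```text
t 9.6 q [ 0.58  0.16 -0.24  0.   -1.17  1.11] F [-0.3 -0.2 -5.4] gap 0.124 at [0.5408 0.1219 0.2375]
shift [ 0.083 -0.328 -0.014] turn [ 0.002  0.003 -0.004]
```

Request:
move_arm --series '[{"tx": 0.02, "ty": -0.1, "tz": 0, "rx": 0.002, "ry": 0.003, "rz": -0.004, "hand": 0}, {"tx": 0.05, "ty": -0.2, "tz": 0, "rx": 0.002, "ry": 0.003, "rz": -0.004, "hand": 0}, {"tx": 0.083, "ty": -0.3, "tz": 0.05, "rx": 0.002, "ry": 0.003, "rz": -0.004, "hand": 0}, {"tx": 0.083, "ty": -0.328, "tz": 0.1, "rx": 0.002, "ry": 0.003, "rz": -0.004, "hand": 0}, {"tx": 0.083, "ty": -0.328, "tz": 0.15, "rx": 0.002, "ry": 0.003, "rz": -0.004, "hand": 0}, {"tx": 0.083, "ty": -0.328, "tz": 0.2, "rx": 0.002, "ry": 0.003, "rz": -0.004, "hand": 0}, {"tx": 0.083, "ty": -0.328, "tz": 0.2, "rx": 0.002, "ry": 0.003, "rz": -0.004, "hand": 0}, {"tx": 0.083, "ty": -0.328, "tz": 0.2, "rx": 0.002, "ry": 0.003, "rz": -0.004, "hand": 0}]'

```text
time: 10.27
ee_pos: [0.5504, 0.1854, 0.1995]
tool_rot: [0.998, 0.058, 0.001, -0.0]
force: [0.4, -0.2, -3.1]
finger_gap: 0.127
gripper_force: 69.0
```

```bash
python3 - <<'E'
from h import *
from workcell import manip
import cv2
go(np.array([.550,.189,.12]),down(-83.3))
s=manip.get_state();d=manip.snapshot("wrist");np.savez("wrist3.npz",**d,p=s["ee_pos"],qq=s["tool_rot"])
cv2.imwrite("pics/w3.png",cv2.convertScaleAbs(cv2.resize(d["frame"][80:380,120:520,::-1],(800,600),interpolation=cv2.INTER_CUBIC),alpha=1.3))
E
```

```text
t 10.27 q [ 0.66  0.23 -0.25  0.   -1.09  1.02] F [ 0.4 -0.2 -3.1] gap 0.127 at [0.5504 0.1854 0.1995]
shift [-0.001 -0.018  0.397] turn [-0.    -0.001 -0.001]
```

View pics/w3.png

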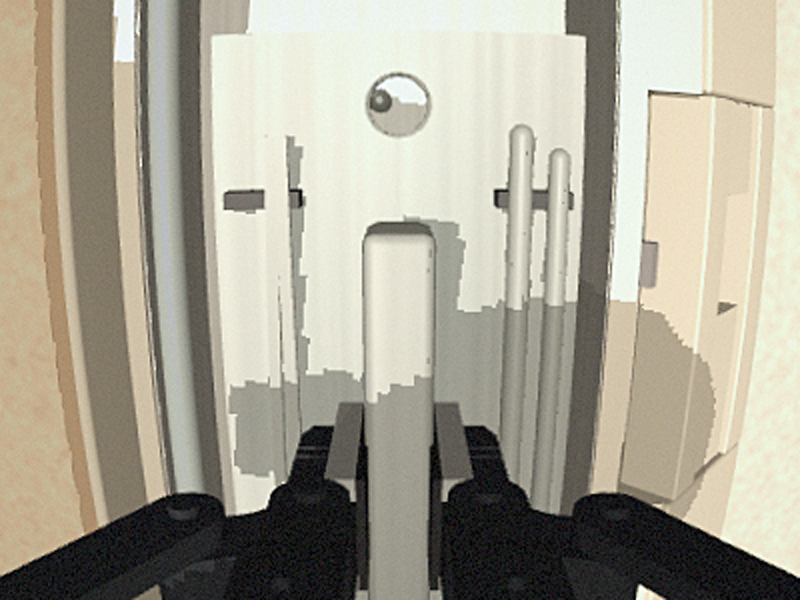

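```bash
python3 - <<'E'
from h import *
d=np.load("wrist3.npz");R=Ro.from_quat(d["qq"]).as_matrix();p=d["p"]
def at(u,v,z):
    r,o=fish(d,120+u/2,80+v/2,R,p);return o+r*(z-o[2])/r[2]
h=at(398,103,p[2]-.0354);pin=at(380,100,.043)
print(h,R.T@(h-p)); print(pin,"from top pins .6205,.1968"); print("need tool shift mm",R.T@(pin-h)*1000)
# handle edges at far end, z .078 rel
print(R.T@(at(400,232,p[2]+.0256)-p))
# near sides of the plate at far edge
print([R.T@(at(u,37,p[2]-.0354)-p) for u in(211,587)])
E
```

```text
[0.62025096 0.19285072 0.16408082] [0.07019711 0.00067166 0.03553054]
[0.62373421 0.20042536 0.043     ] from top pins .6205,.1968
need tool shift mm [  4.10538466  -7.11148657 121.08940942]
[ 0.04841581  0.0009577  -0.0255101 ]
[array([ 0.08751105, -0.04409927,  0.03556745]), array([0.08744957, 0.04597898, 0.03555787])]
```

Request:
move_arm --series '[{"tx": 0.01, "ty": -0.028, "tz": 0.05, "rx": 0, "ry": 0, "rz": 0, "hand": 0}, {"tx": 0.01, "ty": -0.028, "tz": 0.12, "rx": 0, "ry": 0, "rz": 0, "hand": 0}, {"tx": 0.01, "ty": -0.028, "tz": 0.2, "rx": 0, "ry": 0, "rz": 0, "hand": 0}, {"tx": 0.01, "ty": -0.028, "tz": 0.28, "rx": 0, "ry": 0, "rz": 0, "hand": 0}, {"tx": 0.01, "ty": -0.028, "tz": 0.36, "rx": 0, "ry": 0, "rz": 0, "hand": 0}, {"tx": 0.01, "ty": -0.028, "tz": 0.44, "rx": 0, "ry": 0, "rz": 0, "hand": 0}, {"tx": 0.01, "ty": -0.028, "tz": 0.5, "rx": 0, "ry": 0, "rz": 0, "hand": 0}, {"tx": 0.01, "ty": -0.028, "tz": 0.5, "rx": 0, "ry": 0, "rz": 0, "hand": 0}]'

```text
time: 10.98
ee_pos: [0.5516, 0.192, 0.0981]
tool_rot: [0.998, 0.057, 0.0, -0.0]
force: [-0.2, -0.6, -5.1]
finger_gap: 0.123
gripper_force: 69.1
```

Request:
move_arm --series '[{"tx": 0, "ty": 0, "tz": 0, "rx": 0, "ry": 0, "rz": 0, "hand": 0}, {"tx": 0, "ty": 0, "tz": 0, "rx": 0, "ry": 0, "rz": 0, "hand": 0}]'

```text
time: 11.15
ee_pos: [0.5536, 0.1932, 0.1017]
tool_rot: [0.998, 0.058, 0.003, -0.001]
force: [0.3, -0.0, -4.4]
finger_gap: 0.129
gripper_force: 69.1
```

```bash
python3 - <<'E'
from h import *
from workcell import manip
import cv2
go(np.array([.550,.189,.0674]),down(-83.35))
s=manip.get_state();d=manip.snapshot("wrist");np.savez("wrist4.npz",**d,p=s["ee_pos"],qq=s["tool_rot"])
sc=manip.snapshot("scene");t=manip.snapshot("top")
c=np.zeros((600,800,3),np.uint8)
c[:300,:400]=cv2.resize(d["frame"][100:175,270:370,::-1],(400,300),interpolation=cv2.INTER_CUBIC)
c[:300,400:]=cv2.resize(t["frame"][150:300,150:350,::-1],(400,300),interpolation=cv2.INTER_CUBIC)
c[300:,:]=cv2.resize(sc["frame"][160:310,280:680,::-1],(800,300),interpolation=cv2.INTER_CUBIC)[:, :800]
cv2.imwrite("pics/w4.png",cv2.convertScaleAbs(c,alpha=1.2))
E
```

```text
t 11.15 q [ 0.67  0.33 -0.36  0.   -0.88  1.02] F [ 0.3 -0.  -4.4] gap 0.129 at [0.5536 0.1932 0.1017]
shift [-0.021  0.019  0.171] turn [-0.001 -0.004  0.   ]
```

View pics/w4.png

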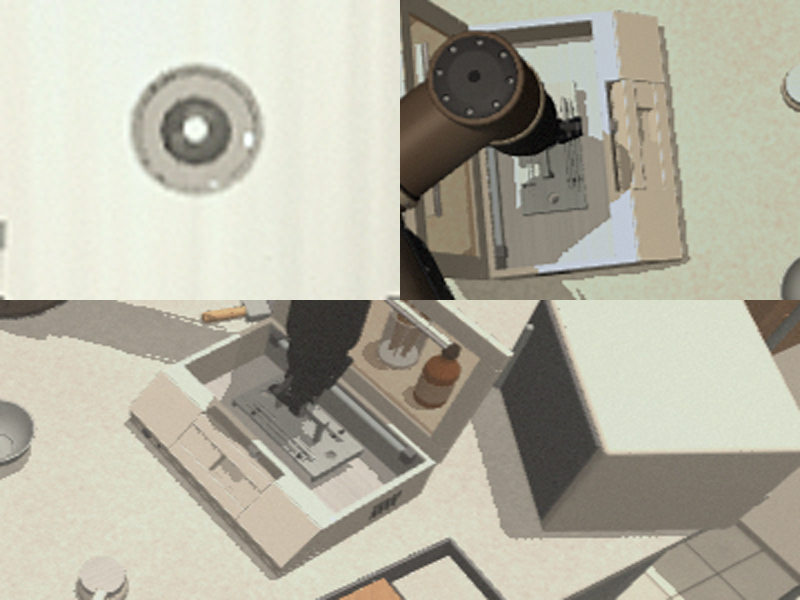

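The far pin (196,129) sits centred in the far hole (198,130), seen from straight above. I'll lower in stages and watch the force.

Request:
move_arm --series '[{"tx": 0, "ty": 0, "tz": 0.02, "rx": 0, "ry": 0, "rz": 0, "hand": 0}, {"tx": 0, "ty": 0, "tz": 0.04, "rx": 0, "ry": 0, "rz": 0, "hand": 0}, {"tx": 0, "ty": 0, "tz": 0.06, "rx": 0, "ry": 0, "rz": 0, "hand": 0}, {"tx": 0, "ty": 0, "tz": 0.08, "rx": 0, "ry": 0, "rz": 0, "hand": 0}, {"tx": 0, "ty": 0, "tz": 0.1, "rx": 0, "ry": 0, "rz": 0, "hand": 0}, {"tx": 0, "ty": 0, "tz": 0.1, "rx": 0, "ry": 0, "rz": 0, "hand": 0}, {"tx": 0, "ty": 0, "tz": 0.1, "rx": 0, "ry": 0, "rz": 0, "hand": 0}]'

```text
time: 11.88
ee_pos: [0.5527, 0.1926, 0.0803]
tool_rot: [0.998, 0.058, 0.002, -0.001]
force: [-0.6, 0.5, -4.1]
finger_gap: 0.125
gripper_force: 69.1
```

```bash
python3 -c "
from h import *
go(np.array([.5525,.1925,.0674]),down(-83.35))
from workcell import manip
print(manip.get_state()['moment'])"
```

```text
t 11.88 q [ 0.67  0.35 -0.38  0.   -0.83  1.02] F [-0.6  0.5 -4.1] gap 0.125 at [0.5527 0.1926 0.0803]
shift [-0.001  0.001  0.064] turn [-0.001 -0.002 -0.   ]
[ 0.02430688  0.00627858 -0.00348602]
```

Request:
move_arm --series '[{"tx": 0, "ty": 0, "tz": 0.012, "rx": 0, "ry": 0, "rz": 0, "hand": 0}, {"tx": 0, "ty": 0, "tz": 0.025, "rx": 0, "ry": 0, "rz": 0, "hand": 0}, {"tx": 0, "ty": 0, "tz": 0.037, "rx": 0, "ry": 0, "rz": 0, "hand": 0}, {"tx": 0, "ty": 0, "tz": 0.048, "rx": 0, "ry": 0, "rz": 0, "hand": 0}, {"tx": 0, "ty": 0, "tz": 0.048, "rx": 0, "ry": 0, "rz": 0, "hand": 0}, {"tx": 0, "ty": 0, "tz": 0.048, "rx": 0, "ry": 0, "rz": 0, "hand": 0}]'

```text
time: 12.38
ee_pos: [0.5529, 0.1928, 0.071]
tool_rot: [0.998, 0.058, 0.002, -0.001]
force: [0.8, 0.1, -4.6]
finger_gap: 0.128
gripper_force: 69.1
```

```bash
python3 -c "
from h import *
go(np.array([.5525,.1925,.0674]),down(-83.35))
from workcell import manip
print(manip.get_state()['moment'])"
```

```text
t 12.38 q [ 0.67  0.36 -0.39  0.   -0.81  1.02] F [ 0.8  0.1 -4.6] gap 0.128 at [0.5529 0.1928 0.071 ]
shift [-0.002  0.001  0.018] turn [-0.001 -0.003 -0.   ]
[-0.02725387 -0.00691302  0.0174063 ]
```

Request:
move_arm --series '[{"tx": 0, "ty": 0, "tz": 0.008, "rx": 0, "ry": 0, "rz": 0, "hand": 0}, {"tx": 0, "ty": 0, "tz": 0.016, "rx": 0, "ry": 0, "rz": 0, "hand": 0}, {"tx": 0, "ty": 0, "tz": 0.022, "rx": 0, "ry": 0, "rz": 0, "hand": 0}, {"tx": 0, "ty": 0, "tz": 0.022, "rx": 0, "ry": 0, "rz": 0, "hand": 0}, {"tx": 0, "ty": 0, "tz": 0.022, "rx": 0, "ry": 0, "rz": 0, "hand": 0}]'

```text
time: 12.8
ee_pos: [0.5531, 0.1931, 0.0674]
tool_rot: [0.998, 0.058, 0.002, -0.001]
force: [-4.0, 0.3, 3.2]
finger_gap: 0.125
gripper_force: 70.4
```

```bash
python3 -c "
from h import *
go(np.array([.5525,.1925,.0674]),down(-83.35))
from workcell import manip
print(manip.get_state()['moment'])"
```

```text
t 12.8 q [ 0.67  0.37 -0.39  0.   -0.8   1.02] F [-4.   0.3  3.2] gap 0.125 at [0.5531 0.1931 0.0674]
shift [-0.003  0.002  0.   ] turn [-0.001 -0.003  0.   ]
[0.14562854 1.32953809 0.01847756]
```

Floor contact came at the expected height (TCP z 0.0674). I level the small tilt and press slightly.

Request:
move_arm --series '[{"tx": -0.002, "ty": 0, "tz": 0.004, "rx": -0.001, "ry": -0.003, "rz": 0, "hand": 0}, {"tx": -0.002, "ty": 0, "tz": 0.006, "rx": -0.001, "ry": -0.003, "rz": 0, "hand": 0}, {"tx": -0.002, "ty": 0, "tz": 0.006, "rx": -0.001, "ry": -0.003, "rz": 0, "hand": 0}, {"tx": -0.002, "ty": 0, "tz": 0.006, "rx": -0.001, "ry": -0.003, "rz": 0, "hand": 0}]'

```text
time: 13.13
ee_pos: [0.5531, 0.1931, 0.0674]
tool_rot: [0.998, 0.058, 0.001, -0.0]
force: [-7.1, -0.6, 13.9]
finger_gap: 0.127
gripper_force: 71.8
```

```bash
python3 -c "
from h import *
go(np.array([.5525,.1925,.0674]),down(-83.35))
from workcell import manip
print(manip.get_state()['moment'])"
```

```text
t 13.13 q [ 0.67  0.37 -0.39  0.   -0.81  1.02] F [-7.1 -0.6 13.9] gap 0.127 at [0.5531 0.1931 0.0674]
shift [-0.003  0.003  0.   ] turn [-0.    -0.001  0.   ]
[-0.14778336  2.41831293 -0.07300819]
```

Request:
move_arm --series '[{"tx": 0, "ty": 0, "tz": -0.005, "rx": 0, "ry": 0, "rz": 0, "hand": 0}, {"tx": 0, "ty": 0, "tz": -0.006, "rx": 0, "ry": 0, "rz": 0, "hand": 0.3}, {"tx": 0, "ty": 0, "tz": -0.006, "rx": 0, "ry": 0, "rz": 0, "hand": 0.6}, {"tx": 0, "ty": 0, "tz": -0.006, "rx": 0, "ry": 0, "rz": 0, "hand": 0.6}, {"tx": 0, "ty": 0, "tz": -0.006, "rx": 0, "ry": 0, "rz": 0, "hand": 0.6}, {"tx": 0, "ty": 0, "tz": -0.006, "rx": 0, "ry": 0, "rz": 0, "hand": 0.6}, {"tx": 0, "ty": 0, "tz": -0.006, "rx": 0, "ry": 0, "rz": 0, "hand": 0.6}]'

```text
time: 13.72
ee_pos: [0.5526, 0.1928, 0.0666]
tool_rot: [0.998, 0.058, -0.0, 0.0]
force: [0.5, -0.1, 0.8]
finger_gap: 0.595
gripper_force: 0.0
```

Request:
move_arm --series '[{"tx": 0, "ty": 0, "tz": -0.05, "rx": 0, "ry": 0, "rz": 0, "hand": 0.6}, {"tx": 0, "ty": 0, "tz": -0.15, "rx": 0, "ry": 0, "rz": 0, "hand": 0.6}, {"tx": 0, "ty": 0, "tz": -0.3, "rx": 0, "ry": 0, "rz": 0, "hand": 0.6}, {"tx": 0, "ty": 0, "tz": -0.45, "rx": 0, "ry": 0, "rz": 0, "hand": 0.6}, {"tx": 0, "ty": 0, "tz": -0.6, "rx": 0, "ry": 0, "rz": 0, "hand": 0.6}, {"tx": 0, "ty": 0, "tz": -0.7, "rx": 0, "ry": 0, "rz": 0, "hand": 0.6}, {"tx": 0, "ty": 0, "tz": -0.7, "rx": 0, "ry": 0, "rz": 0, "hand": 0.6}]'

```text
time: 14.3
ee_pos: [0.555, 0.1938, 0.213]
tool_rot: [0.998, 0.058, 0.004, -0.002]
force: [0.8, 0.6, 1.3]
finger_gap: 0.6
gripper_force: 0.0
```

```bash
python3 - <<'E'
from h import *
from workcell import manip
import cv2
go(np.array([.5525,.1925,.2]),down(-83.35))
d=manip.snapshot("wrist");sc=manip.snapshot("scene")
c=np.zeros((600,800,3),np.uint8)
c[:300,:400]=cv2.resize(d["frame"][40:340,120:520,::-1],(400,300))
c[300:,:]=cv2.resize(sc["frame"][100:340,0:640,::-1],(800,300))
cv2.imwrite("pics/w5.png",cv2.convertScaleAbs(c,alpha=1.2))
E
```

```text
t 14.3 q [ 0.67  0.22 -0.22  0.   -1.12  1.02] F [0.8 0.6 1.3] gap 0.6 at [0.555  0.1938 0.213 ]
shift [-0.013  0.005  0.065] turn [-0.002 -0.005  0.   ]
```

View pics/w5.png

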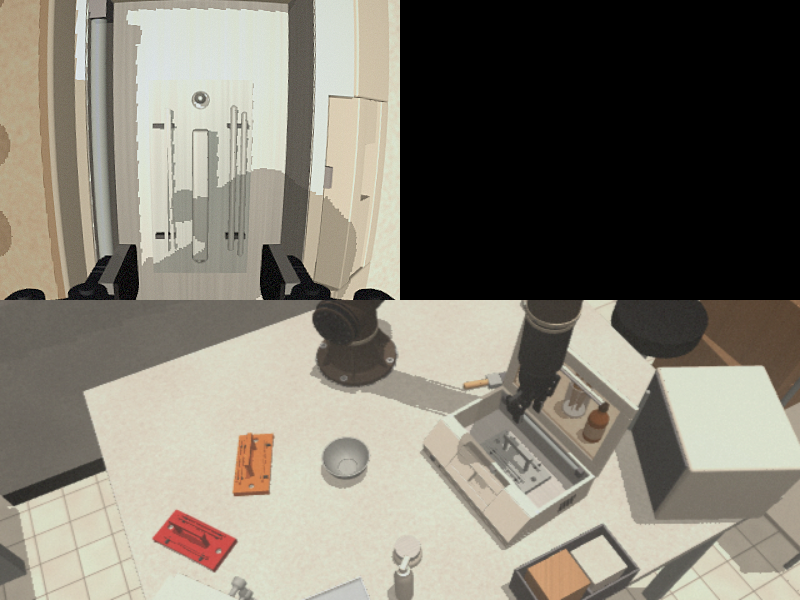

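The rack stands down on the pins (pin visible in the far hole at 201,99), the lid is up, the bystanders haven't moved and the hand is clear. I hand it in.

```bash
python3 -c "
from workcell import manip
print(manip.job_done())"
```

```text
the job is handed in; nothing more can be done
None
```

I handed the job in at about 14 s: the steel rack stands fully down on the two pins with the lid up, the bystanders in the last view look unmoved, and the hand is clear of everything; no verdict came back.

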